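# Seal the sample capsule in the screw-cap dry pot

### The job

Put the round metal sample capsule into the open dry pot so that it stands upright on the pot's floor. Then swing the pot's hinged lid down until it is flat and fully home on the pot, and after that turn the winged screw cap in the lid clockwise as far as it goes, so that the pot is left sealed. Leave the square holder, the bottle and the calculator where they are.

Things in the scene. Friction and masses are not known exactly. Their poses are not given: they have to be found in the camera images.
- capsule_center (a point): Centre (half-way up) of the sample capsule: a loose plain aluminium cylinder, 32 mm in diameter and 30 mm tall, about 60 g, with a shallow groove round it; it stands upright on the bench. z is its upright axis.
- holder_center (a point): Centre (half-way up) of the square sample holder, not to be moved: a loose aluminium block 34 x 34 mm and 30 mm tall with a dark round spot on top. It and the capsule may be in either's place.
- pot_floor (a point): Centre of the inside floor of the dry pot, 8 mm above the bench. The pot is fixed: an upright aluminium cup, outside diameter 116 mm, inside 108 mm, rim 56 mm above the bench, on a dark round foot of 132 mm diameter. The point's x axis is level and points from the pot's middle to its hinge; z is up.
- pot_hinge (a point): Middle of the lid's level hinge axis, fixed on the pot: 68 mm from the pot's middle along the pot's x axis and 58 mm above the bench. The point's axes are those of the pot; the hinge axis is its y. A dark bracket 30 mm wide stands below it.
- lid (a joint): Lid angle, rad: 0 = shut, flat and fully home; starts open at 1.7 to 2.0 (1.57 = upright, more leans away from the pot); stop at 2.15. The hinge is stiff (0.2 N m): the lid stays where it is left and does not fall; push it over and down. The lid is a steel disc, 120 mm in diameter, 8 mm thick, its centre 68 mm from the hinge axis. Shut, its upper face is 65 mm above the bench.
- cap (a joint): Turn of the screw cap in the lid, rad: 0 = loose, 2.2 = screwed in to its stop (tight); starts at 0 to 0.5. It grows clockwise, seen from above with the lid shut. It has 0.1 N m of friction, stays where it is left, and sinks 4 mm from loose to tight. It is captive: it swings with the lid and cannot come off.
- cap_bar (a point): Centre of the black bar on the grey screw cap: 72 mm long (the point's y), 14 mm wide, 22 mm tall, across a disc 84 mm in diameter and 10 mm thick in the middle of the lid's outer face. z is the turning axis, pointing away from the lid. At cap angle 0 the bar is parallel to the hinge. With the lid shut the bar's top is 102 mm (loose) to 98 mm (tight) above the bench, the disc's face 22 mm lower.
- lid_edge (a point): Point on the middle of the lid's free edge, opposite the hinge, half-way through its thickness, 128 mm from the hinge axis. z points out of the lid's outer face (up when shut).
- bottle: A closed amber bottle, 60 mm in diameter and 130 mm tall, not to be moved; origin at the centre of its underside.
- calculator: A black pocket calculator lying flat, 150 x 80 x 16 mm, not to be moved; origin at the centre of its underside, x along its length.
Things that resemble listed ones, but are neither listed nor needed, are in the scene too. Leave any brown look-alike of the part that bears capsule_center alone. Of the things that look like the part that bears pot_floor, the smaller one is meant.

How it is judged:
By the outcome, as a careful person would: the job done as asked, in the order asked, and still so for the second after the job is handed in, with the robot touching nothing.
It also fails if it takes over 64 s, if anything falls off the work surface, if the arm or the gripper's body presses on something with over 40 N, if the wrist force passes 120 N, or if a joint passes its speed limit or range.

### The arm

A 7-joint arm with a two-finger parallel gripper is mounted at the origin on the work surface. World frame = base frame: x ahead of the robot, y to its left, z up, the work surface at z = 0. Lengths are in m, angles in rad, forces in N, time in s.
With the tool pointing down it reaches from about 0.4 to 0.85 m from the base axis. Payload 10.4 kg.
Tool frame: the origin (TCP) lies midway between the tips of the shut fingers; the grasp point (between the pads) lies 19 mm behind it; z points along the fingers, y is the line along which they close (so a half turn about z gives the same grasp; the last joint's range is limited). The gripper opens to 87 mm and grips with 3 to 60 N. Pads are 19 mm wide; open, the fingers measure 117 mm over their backs; the gripper's body (75 mm by 190 mm) begins 51 mm behind the grasp point.
Start: joints at [1.217, 0.332, -0.065, 1.46, 0.022, 1.35, -0.088], TCP at [0.203, -0.591, 0.194] pointing down, gripper open.
Joint ranges: [-2.6, 2.6], [-0.5, 2.12], [-1.47, 1.34], [0.16, 2.42], [-1.27, 4.41], [0.06, 2.06], [-2.6, 2.6]. Speed limits (rad/s): [2.22, 2.22, 2.79, 2.79, 3.14, 3.14, 3.14].

### API

Orientations are given as a unit quaternion [x, y, z, w].
In Python, from bench import r gives the robot as it stands.
- The arm moves only by the tool arm_command, never from a script. Its argument "moves" is one flat list of numbers, 4 for each row, row after row: the shift along the tool's x, y, z in cm, then the turn about the tool's z in degrees. A call has 1 to 12 rows; each row shifts and turns the commanded pose from where the row before left it, along the tool's axes as they then stand; what a row does not reach is not made up. A row lasts 1/12 s, in which the tool goes at most 41.7 mm and 7.16 degrees, less where a joint would pass 70% of its speed; a pose out of reach is approached as far as the arm can. A call with a gripper value outside its range is refused whole. "fingers" is the opening in per cent of the stroke, from 0 (shut) to 100 (fully open), set as the call begins (left out, the last holds). The fingers move at their own pace and stop on an object; "squeeze" is the grip in N (left out, the last holds). Time passes only in rows, so rows that do not move let the fingers close. It gives the time, the measured TCP pose, the force, the opening and the grip force at its end, in the units of the state.
- r.read_state(): the state, without advancing time (a new reading comes with each control period).
- r.camera(name): name is "side" or "top"; returns the picture (384x512x3 uint8, red, green, blue); there is no depth.
- r.camera_info(name): a dict with "fx", "fy", "cx", "cy" (pixels), "origin" and "attitude" of the camera in the world. Camera axes: x right, y up, looking along -z (the intrinsics and any distortion apply to the point x, -y, -z); pixel columns grow to the right and rows downward; lengths in m; the calibration is good to about 2 mm. A picture is of the moment at which its call begins. camera_info takes no time and is no camera call.
- r.close_job(): hands the job in; it is judged then, once.
The state is a dict: "time": time; "joint_positions": joint angles; "joint_vel": joint speeds; "joint_torque": joint torques, N m; "ee_pos": TCP position; "eef_rot": TCP orientation; "ft_force": force on the tool from outside, world axes, zero at the start; "torque": the same for the moment, N m; "width": finger opening in m; "grip_force": force on a finger pad.
Only numpy, scipy, OpenCV 4.12 (cv2) and the standard library are available. Lean on these libraries where they do the work, as an engineer would, in place of code of your own. Each camera call takes 0.05 s, during which the arm holds its last target. There are 200 camera calls.

## Working session

There is one attempt and no reset: what is moved stays moved. The work goes in short steps, Python scripts to look and compute and a tool call to move; the robot and the scene stay as the last step left them, time stands still between calls to the robot, and variables do not carry over. Pictures are saved under pics/ and viewed, at most 10 in all, crops included, and the job is handed in when it is done.

Besides the shell and the picture viewer there is one more tool, called after ">>>" in YAML: its name, and indented under it one key for each argument. arm_command: Moves the arm, as the interface text tells. Its arguments: {"type":"object","properties":{"moves":{"type":"array"},"fingers":{"type":"number"},"squeeze":{"type":"number"}},"required":["moves"]}

```bash
mkdir -p pics
python3 - <<'E'
from bench import r
import cv2,numpy as np
a=[]
for n in("top","side"):
    im=r.camera(n); cv2.imwrite(f"pics/{n}0.png",im[:,:,::-1]); print(n,r.camera_info(n)); a.append(im)
s=r.read_state(); print({k:np.round(v,3) for k,v in s.items()})
E
```

```text
top {'fx': 411.1801645154994, 'fy': 411.1801645154994, 'cx': 255.57072599941324, 'cy': 195.36411238664223, 'origin': array([0.31511821, 0.04938343, 1.13642197]), 'attitude': array([-0.04978052,  0.05767619,  0.71173469, -0.69830443])}
side {'fx': 364.01124559220017, 'fy': 364.01124559220017, 'cx': 257.37596931407495, 'cy': 190.86626810574876, 'origin': array([ 0.34541419, -0.59561265,  0.83628888]), 'attitude': array([ 0.34078991, -0.03582313, -0.10831313,  0.93319194])}
{'time': np.float64(0.1), 'joint_positions': array([ 1.217,  0.333, -0.065,  1.461,  0.022,  1.35 , -0.088]), 'joint_vel': array([ 0.   , -0.002, -0.   , -0.001, -0.   ,  0.001, -0.001]), 'joint_torque': array([ 2.0000e-03, -6.2455e+01,  2.5000e-02, -3.9072e+01, -6.1000e-02,
        3.6000e-02,  0.0000e+00]), 'ee_pos': array([ 0.203, -0.591,  0.193]), 'eef_rot': array([ 0.986,  0.165, -0.   , -0.001]), 'ft_force': array([-0.265,  0.153,  0.467]), 'torque': array([-0.007,  0.042, -0.02 ]), 'grip_force': np.float64(0.0), 'width': np.float64(0.087)}
```

View pics/top0.png

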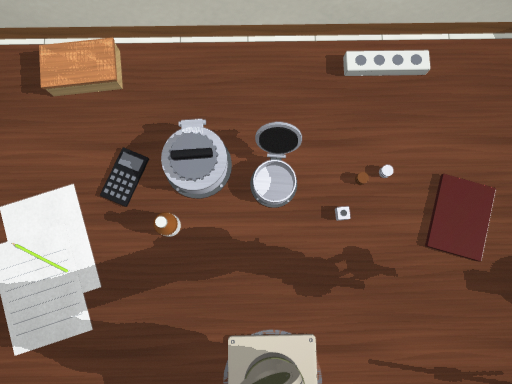

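View pics/side0.png

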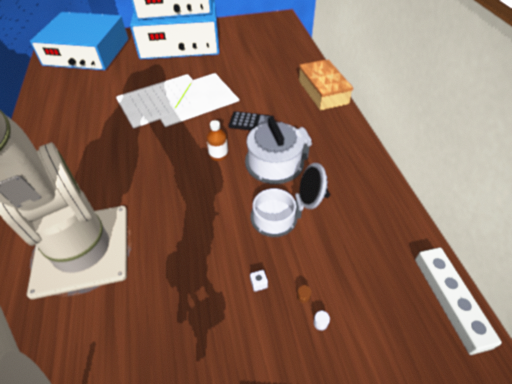

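The top view shows the open small pot at (274,184) with its lid leaning back at (278,139) and its hinge at about (277,155). The larger shut pot at (195,160) is the decoy.

Capsule candidates in the top view:
- **(386,171):** pale round cylinder. It fits: round, plain and metal.
- **(363,178):** brown look-alike, to be left alone.
- **(343,213):** square block with a dark spot, which is the holder.

I'll confirm this in one enlarged crop.

```bash
cat > h.py <<'E'
import numpy as np,cv2
from scipy.spatial.transform import Rotation as R
from bench import r
def cam(n):
    i=r.camera_info(n); return i,R.from_quat(i["attitude"]).as_matrix(),np.array(i["origin"])
def ray(n,u,v):
    i,A,o=cam(n); d=A@np.array([(u-i["cx"])/i["fx"],-(v-i["cy"])/i["fy"],-1]); return o,d
def atz(n,u,v,z):
    o,d=ray(n,u,v); return o+d*(z-o[2])/d[2]
def proj(n,P):
    i,A,o=cam(n); p=(np.atleast_2d(P)-o)@A; return np.c_[i["cx"]+i["fx"]*p[:,0]/-p[:,2],i["cy"]+i["fy"]*p[:,1]/p[:,2]]
def tri(u1,u2):
    (o,d),(p,e)=ray("top",*u1),ray("side",*u2); s=np.linalg.lstsq(np.c_[d,-e],p-o,rcond=None)[0]
    a,b=o+s[0]*d,p+s[1]*e; return (a+b)/2,np.linalg.norm(a-b)
E
python3 - <<'E'
from h import *
t=cv2.imread("pics/top0.png"); s=cv2.imread("pics/side0.png")
a=cv2.resize(t[105:225,240:410],None,fx=4.7,fy=4.7,interpolation=cv2.INTER_CUBIC)[:,:799]
cv2.imwrite("pics/c1.png",a)
b=cv2.resize(s[150:340,235:345],None,fx=3.1,fy=3.1,interpolation=cv2.INTER_CUBIC)
cv2.imwrite("pics/c2.png",b)
print(atz("top",386,170,.03),atz("side",322,318,.03))
print(atz("top",274,184,.056),atz("side",275,208,.056))
print(tri((277,156),(300,206)))
E
```

```text
[ 0.54876633 -0.32566027  0.03      ] [ 0.55000201 -0.3287157   0.03      ]
[ 0.51043009 -0.01418979  0.056     ] [ 0.52139004 -0.02467786  0.056     ]
(array([ 0.59133321, -0.02526187,  0.04401113]), np.float64(0.00245102616329121))
```

View pics/c1.png

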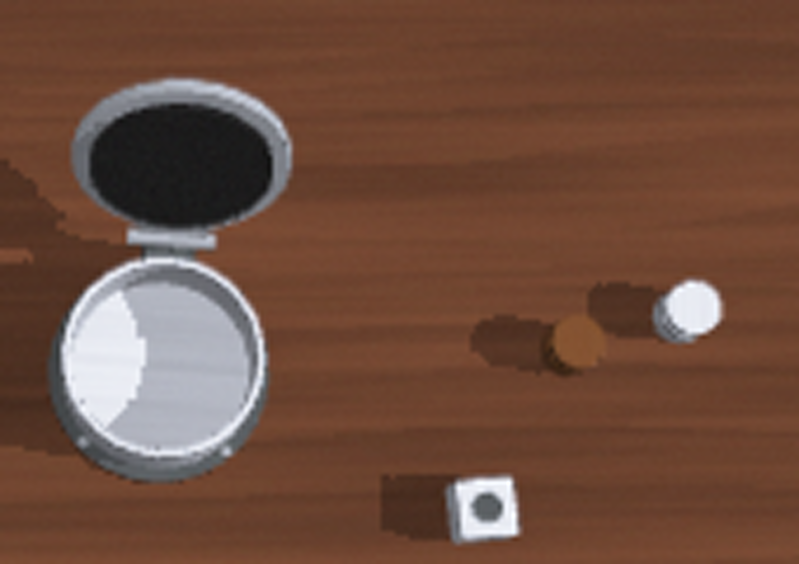

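View pics/c2.png

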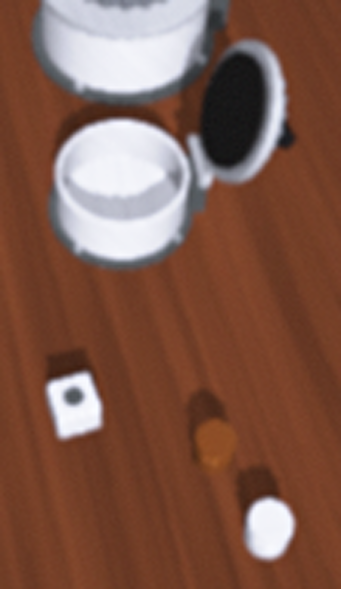

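The crops confirm it. The capsule is the round pale cylinder, with its top at top-view (387,170). Brown is the look-alike and the spotted square is the holder. The pot rim centre is at (275,181), the hinge barrel at (277,156) and the lid disc centre at (278,137). Next I fit the pot pose and lid angle using both views.

```bash
cat > fit.py <<'E'
from h import *
from scipy.optimize import least_squares
T=lambda x,y:((x+.5)/4.7-.5+240,(y+.5)/4.7-.5+105)
S=lambda x,y:((x+.5)/3.1-.5+235,(y+.5)/3.1-.5+150)
th=np.linspace(0,2*np.pi,361)
def circ(c,r,e1,e2): return c+r*(np.cos(th)[:,None]*e1+np.sin(th)[:,None]*e2)
def box(uv): return np.r_[uv.min(0),uv.max(0)]
obs=[("top",np.r_[T(60,257),T(267,461)],"rim"),("side",np.r_[S(54,118),S(191,223)],"rim"),
("top",np.r_[T(70,78),T(293,230)],"lid"),("side",np.r_[S(193,39),S(289,184)],"lid")]
def frame(p):
    ex=np.array([np.cos(p[2]),np.sin(p[2]),0]);return np.array([p[0],p[1],0]),ex,np.array([-ex[1],ex[0],0]),np.array([0,0,1.])
def lidframe(p):
    c,ex,ey,ez=frame(p);h=c+.068*ex+.058*ez;a=p[3]
    out=-ex*np.cos(a)+ez*np.sin(a); n=ez*np.cos(a)+ex*np.sin(a); return h,out,ey,n
def res(p):
    c,ex,ey,ez=frame(p); h,o,_,n=lidframe(p); q=[]
    for cm,b,k in obs:
        if k=="rim": uv=proj(cm,circ(c+.056*ez,.058,ex,ey))
        else: uv=np.r_[proj(cm,circ(h+.068*o-.001*n,.06,o,ey)),proj(cm,circ(h+.068*o+.007*n,.06,o,ey))]
        q.append(box(uv)-b)
    q.append(proj("top",h)[0]-T(172,240))
    return np.concatenate(q)
E
python3 - <<'E'
from fit import *
f=least_squares(res,[.515,-.02,0,1.8]);print(f.x,np.round(f.fun,1))
for a in(T(693,308),):print(atz("top",*a,.03))
print(atz("side",*S(272,520),.03))
print(tri(T(693,308),S(272,520)))
print("bottle",atz("top",161,222,.13),"holder",atz("top",*T(485,508),.03),"brown",atz("top",*T(579,340),.03))
E
```

```text
[ 0.52014245 -0.01455767 -0.08833649  2.00031576] [-0.  -0.  -0.7 -0.8  0.1  1.2 -1.2  1.2 -0.2 -0.9 -0.6  0.5  1.4  0.9
 -1.2  0.1 -0.6 -0.1]
[ 0.54832579 -0.3285463   0.03      ]
[ 0.55133427 -0.3276441   0.03      ]
(array([ 0.54944595, -0.32819725,  0.03161673]), np.float64(0.00286562920593465))
bottle [0.40761119 0.26922765 0.13      ] holder [ 0.43277745 -0.20016123  0.03      ] brown [ 0.53041777 -0.26037183  0.03      ]
```

Run:
```python
from h import *
print("decoy bar",tri((191,154),(276,130)))
for z in(0,.08):print(atz("top",231,166,z),atz("top",196,160,z))
```

```text
decoy bar (array([0.57863108, 0.19609042, 0.13317968]), np.float64(0.004129569755608206))
[0.57440236 0.10268054 0.        ] [0.5935086 0.2014605 0.       ]
[0.55614969 0.09892862 0.08      ] [0.57391092 0.19075482 0.08      ]
```

>>> arm_command:
  moves: [0,0,0,-7.1,0,0,0,-7.1,0,0,0,-7.1,0,0,0,-7.1,0,0,0,-7.1,0,0,0,-7.1,0,0,0,-7.1,0,0,0,-7.1,0,0,0,-7.1,0,0,0,-7.1,0,0,0,-7.1,0,0,0,-7.1]
  fingers: 100
  squeeze: 20

```text
time: 1.1
ee_pos: [0.2029, -0.5909, 0.1937]
eef_rot: [0.612, 0.791, 0.0, -0.0]
ft_force: [-0.1, -0.3, -0.0]
width: 0.0869
grip_force: 0.0
```

>>> arm_command:
  moves: [1.4,3.34,0,0,1.4,3.34,0,0,1.4,3.34,0,0,1.4,3.34,0,0,1.4,3.34,0,0,1.4,3.34,0,0,1.4,3.34,0,0,1.4,3.34,0,0,1.4,3.34,0,0,1.4,3.34,0,0,1.4,3.34,0,0,1.4,3.34,0,0]

```text
time: 2.1
ee_pos: [0.5516, -0.329, 0.1938]
eef_rot: [0.615, 0.789, -0.0, -0.0]
ft_force: [0.1, -0.8, 0.0]
width: 0.0871
grip_force: 0.0
```

```bash
cat > go.py <<'E'
import sys
from h import *
s=r.read_state(); A=R.from_quat(s["eef_rot"]).as_matrix(); p=np.array(s["ee_pos"])
print("t",s["time"],"pos",p.round(4),"yaw",np.degrees(np.arctan2(A[1,0],A[0,0])).round(1),"tilt z",A[:,2].round(3),"q",np.round(s["joint_positions"],2),"F",np.round(s["ft_force"],1),"w",round(float(s["width"]),4))
for a in sys.argv[1:]:
    t=np.array(eval(a)); print("tool cm",(A.T@(t-p)*100).round(2))
E
python3 go.py ".549,-.328,.06" ".549,-.328,.005"
python3 -c "
from h import *
for n in('side','top'):
    i=r.camera(n);cv2.imwrite('pics/%s1.png'%n,i[:,:,::-1])
a=cv2.imread('pics/side1.png');cv2.imwrite('pics/v5.png',cv2.resize(a[200:384,180:430],None,fx=3,fy=3))"
```

```text
t 2.1 pos [ 0.5516 -0.329   0.1938] yaw 104.1 tilt z [-0.001  0.    -1.   ] q [ 0.81  0.41 -0.47  1.39  0.19  1.38  0.59] F [ 0.1 -0.8  0. ] w 0.0871
tool cm [ 0.15 -0.22 13.38]
tool cm [ 0.15 -0.21 18.88]
```

View pics/v5.png

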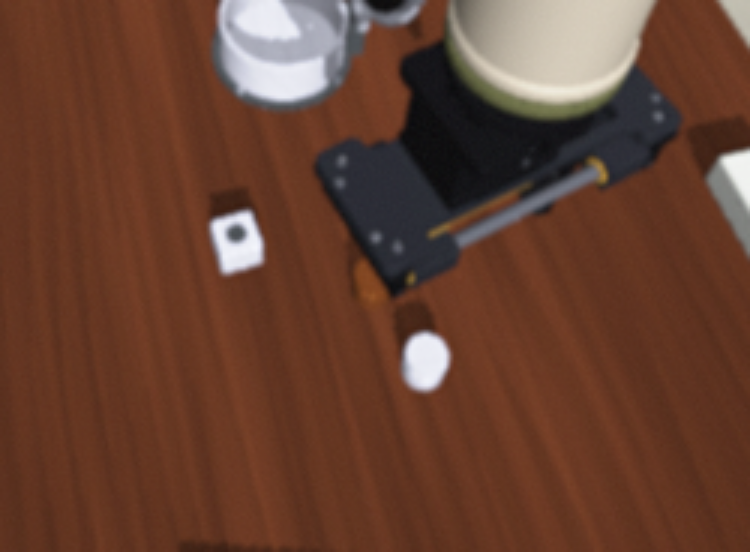

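The side view shows the gripper over the capsule, with its 190 mm body along the closing line. The capsule is clear at crop (427,360), and the brown one is off to the side of the fingers. I'll descend.

>>> arm_command:
  moves: [0.15,-0.2,2.0,0,0,0,3.0,0,0,0,3.0,0,0,0,3.0,0,0,0,3.0,0,0,0,2.5,0,0,0,1.5,0,0,0,0.8,0,0,0,0,0]

```text
time: 2.95
ee_pos: [0.5469, -0.3288, 0.0041]
eef_rot: [0.615, 0.789, -0.0, -0.002]
ft_force: [0.2, -0.3, -0.1]
width: 0.087
grip_force: 0.0
```

```bash
python3 go.py ".549,-.328,.005"
```

```text
t 2.95 pos [ 0.5469 -0.3288  0.0041] yaw 104.1 tilt z [-0.003  0.002 -1.   ] q [ 0.8   0.57 -0.44  1.59  0.26  1.05  0.54] F [ 0.2 -0.3 -0.1] w 0.087
tool cm [ 0.03  0.23 -0.09]
```

>>> arm_command:
  moves: [0,0.2,0,0,0,0,0,0,0,0,0,0,0,0,0,0,0,0,0,0,0,0,0,0]
  fingers: 0
  squeeze: 20

```text
time: 3.45
ee_pos: [0.5504, -0.3289, 0.0067]
eef_rot: [0.615, 0.789, -0.0, 0.0]
ft_force: [-0.3, 0.6, -0.3]
width: 0.0551
grip_force: 0.0
```

>>> arm_command:
  moves: [0,0,0,0,0,0,0,0,0,0,0,0,0,0,0,0,0,0,0,0,0,0,0,0]

```text
time: 3.95
ee_pos: [0.5502, -0.3288, 0.0061]
eef_rot: [0.615, 0.789, -0.0, 0.0]
ft_force: [0.4, -0.5, 1.1]
width: 0.0151
grip_force: 0.0
```

```bash
python3 go.py ".520,-.020,.14"
```

```text
t 3.95 pos [ 0.5502 -0.3288  0.0061] yaw 104.2 tilt z [ 0. -0. -1.] q [ 0.8   0.57 -0.44  1.59  0.27  1.05  0.53] F [ 0.4 -0.5  1.1] w 0.0151
tool cm [ 30.68   4.62 -13.39]
```

The width is under 32 mm, so the fingers missed the capsule. I'll look.

```bash
python3 -c "
from h import *
i=r.camera('side');j=r.camera('top')
a=cv2.resize(i[200:384,230:400,::-1],(554,600),interpolation=2)[:,77:477]
b=cv2.resize(j[100:240,310:440,::-1],(400,431),interpolation=2)
b=cv2.copyMakeBorder(b,0,169,0,0,0)
cv2.imwrite('pics/v6.png',np.hstack([a,b]))
print(proj('side',[[.5502,-.3288,.006],[.549,-.328,.03]]),proj('top',[[.5502,-.3288,.006],[.549,-.328,.03]]))"
```

```text
[[320.74104662 321.97118496]
 [321.46636857 317.79315366]] [[384.32070768 171.29445182]
 [386.83922913 169.90234818]]
```

View pics/v6.png

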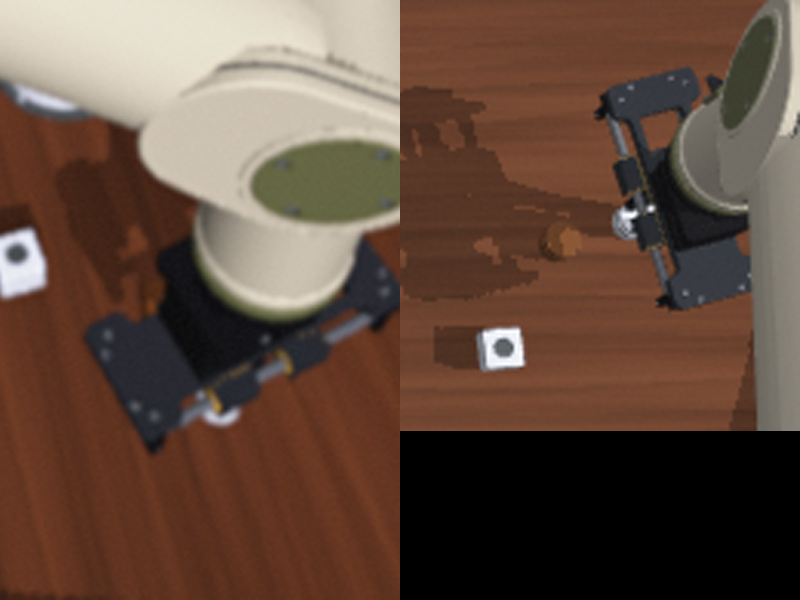

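The capsule at side (322,326) and top (383,172) hasn't moved, and the fingers are nearly shut without touching it. I'll check where the gripper body really is against the reported pose.

```bash
python3 go.py; python3 -c "
from h import *
for z in (.07,.09,.12): print(z,proj('side',[[.5502,-.3288,z]]).round(1),proj('top',[[.5502,-.3288,z]]).round(1))
S=lambda x,y:((x+77)/3.259+230,y/3.261+200)
T=lambda x,y:((x-400)/3.077+310,y/3.077+100)
# carriages on both rails & plate end corners
print('plate near-left corner',T(672,305),S(155,448))
print(tri(T(672,305),S(90,325)))  # bottom-left corner in top (+y,-x) <-> left corner in side
print(tri(T(605,100),S(190,245)))
for z in(.08,.1): print(z,[atz('top',*T(*q),z)[:2].round(3) for q in((605,100),(700,72),(672,305),(750,290))],[atz('side',*S(*q),z)[:2].round(3) for q in((90,325),(155,448),(385,300))])
"
```

```text
t 4.05 pos [ 0.5502 -0.3288  0.0062] yaw 104.2 tilt z [ 0. -0. -1.] q [ 0.8   0.57 -0.44  1.59  0.27  1.05  0.53] F [ 0.3  0.  -0.4] w 0.0067
0.07 [[324.5 311. ]] [[392.  166.3]]
0.09 [[325.8 307.3]] [[394.6 164.6]]
0.12 [[327.8 301.4]] [[398.6 161.9]]
plate near-left corner (398.3977900552486, 199.12252193695156) (301.18748082233816, 337.3811714198099)
(array([ 0.45323643, -0.31286887,  0.14333869]), np.float64(0.0033608388160883723))
(array([ 0.57602445, -0.26838704,  0.14338933]), np.float64(0.08656721025277178))
0.08 [array([ 0.641, -0.291]), array([ 0.665, -0.375]), array([ 0.46 , -0.336]), array([ 0.472, -0.403])] [array([ 0.465, -0.287]), array([ 0.483, -0.373]), array([ 0.663, -0.316])]
0.1 [array([ 0.635, -0.284]), array([ 0.658, -0.367]), array([ 0.457, -0.329]), array([ 0.469, -0.395])] [array([ 0.462, -0.295]), array([ 0.479, -0.379]), array([ 0.655, -0.323])]
```

>>> arm_command:
  moves: [0,0,0,0,0,0,0,0,0,0,0,0,0,0,-2,0,0,0,-3,0,0,0,-4,0,0,0,-4,0,0,0,-4,0,0,0,-1,0,0,0,0,0]

```text
time: 4.88
ee_pos: [0.5522, -0.3295, 0.1908]
eef_rot: [0.615, 0.789, 0.0, 0.004]
ft_force: [0.6, 0.8, 0.6]
width: 0.0004
grip_force: 0.0
```

```bash
python3 go.py; python3 -c "
from h import *
i=r.camera('side')[:,:,::-1];j=r.camera('top')[:,:,::-1]
cv2.imwrite('pics/side2.png',i);cv2.imwrite('pics/top2.png',j)
a=cv2.resize(i[220:384,230:400],(400,386),interpolation=2)
b=cv2.resize(j[100:240,310:440],(400,431),interpolation=2)
a=cv2.copyMakeBorder(a,0,45,0,0,0)
cv2.imwrite('pics/v7.png',np.hstack([a,b]))"
```

```text
t 4.8833 pos [ 0.5522 -0.3295  0.1908] yaw 104.1 tilt z [ 0.006 -0.004 -1.   ] q [ 0.82  0.41 -0.47  1.4   0.19  1.37  0.59] F [0.6 0.8 0.6] w 0.0004
```

View pics/v7.png

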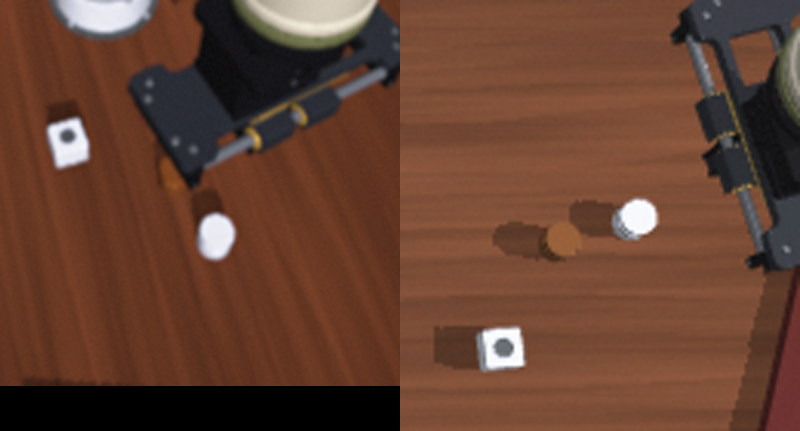

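```bash
python3 -c "
from h import *
T=lambda x,y:((x-400)/3.077+310,y/3.077+100)
S=lambda x,y:(x*.425+230,y*.425+220)
print('corner',tri(T(762,268),S(133,85)),tri(T(765,262),S(133,80)))
A=R.from_quat(r.read_state()['eef_rot']).as_matrix();p=r.read_state()['ee_pos']
ty,tx=A[:,1],A[:,0]
# rail midpoints: carriages mid on each side; solve c + s*tx (sign), height h common
from scipy.optimize import least_squares
ut=np.array(T(723,137));us=np.array(S(294,116))
f=lambda q:np.r_[proj('top',[q[0],q[1],q[2]]+q[3]*tx)[0]-ut,proj('side',[q[0],q[1],q[2]]-q[3]*tx)[0]-us]
for h in(.025,.03,.035,.04):
    g=lambda q:f(np.r_[q,h]);s=least_squares(g,[.55,-.33,.27]);print(h,s.x.round(4),s.fun.round(1))
print('capsule',tri(T(638,217),S(217,233)))
"
```

```text
corner (array([ 0.45407604, -0.31273806,  0.31322065]), np.float64(0.004379990396928976)) (array([ 0.45545905, -0.31218815,  0.31929665]), np.float64(0.001263597023048497))
0.025 [ 0.5561 -0.327   0.2924] [ 0.1 -1.1 -0.8  0.2]
0.03 [ 0.552  -0.3269  0.3032] [ 0. -0. -0.  0.]
0.035 [ 0.5479 -0.3268  0.3139] [-0.1  1.1  0.8 -0.2]
0.04 [ 0.5438 -0.3266  0.3246] [-0.3  2.2  1.6 -0.4]
capsule (array([ 0.549005  , -0.33026525,  0.02766051]), np.float64(0.0025217589751712257))
```

The gripper body agrees with the reported xy, and the capsule is still standing at (0.549, -0.329). So the fingertips must have closed above it. I'll probe the real fingertip height gently on the capsule top with the fingers shut, starting from a low hover.

>>> arm_command:
  moves: [0,0,2,0,0,0,3,0,0,0,3,0,0,0,3,0,0,0,2,0,0,0,1.2,0,0,0,0,0,0,0,0,0]

```text
time: 5.65
ee_pos: [0.5499, -0.3285, 0.0437]
eef_rot: [0.615, 0.789, 0.0, -0.001]
ft_force: [-0.7, -0.5, 1.0]
width: 0.0003
grip_force: 0.0
```

```bash
python3 go.py; python3 -c "
from h import *
i=r.camera('side')[:,:,::-1];cv2.imwrite('pics/side3.png',i)
def cen(f):
    a=cv2.imread(f)[305:335,308:336].min(2).astype(float); m=a>130; y,x=np.nonzero(m); return x.mean()+308,y.mean()+305,m.sum()
print(cen('pics/side0.png'),cen('pics/side1.png'),cen('pics/side2.png'))"
```

```text
t 5.65 pos [ 0.5499 -0.3285  0.0437] yaw 104.2 tilt z [-0.001  0.001 -1.   ] q [ 0.81  0.53 -0.45  1.56  0.24  1.11  0.55] F [-0.7 -0.5  1. ] w 0.0003
(np.float64(321.4457831325301), np.float64(320.00401606425703), np.int64(249)) (np.float64(321.4957627118644), np.float64(319.91525423728814), np.int64(236)) (np.float64(321.4957627118644), np.float64(319.91525423728814), np.int64(236))
```

>>> arm_command:
  moves: [0,0,0.5,0,0,0,0.4,0,0,0,0.3,0,0,0,0,0]

```text
time: 6.03
ee_pos: [0.55, -0.3287, 0.0317]
eef_rot: [0.615, 0.789, -0.0, -0.0]
ft_force: [0.4, -0.1, -0.4]
width: 0.0004
grip_force: 0.0
```

>>> arm_command:
  moves: [0,0,0.2,0,0,0,0.2,0,0,0,0,0]

```text
time: 6.28
ee_pos: [0.5501, -0.3287, 0.0278]
eef_rot: [0.615, 0.789, -0.0, -0.0]
ft_force: [0.0, 0.1, -0.9]
width: 0.0005
grip_force: 0.0
```

>>> arm_command:
  moves: [0,0,0.3,0,0,0,0.3,0,0,0,0,0]

```text
time: 6.53
ee_pos: [0.5498, -0.3286, 0.0214]
eef_rot: [0.615, 0.789, -0.0, -0.0]
ft_force: [-0.6, -0.3, 0.3]
width: 0.0003
grip_force: 0.0
```

>>> arm_command:
  moves: [0,0,0.3,0,0,0,0.3,0,0,0,0.3,0,0,0,0.3,0,0,0,0,0]

```text
time: 6.95
ee_pos: [0.5498, -0.3286, 0.0093]
eef_rot: [0.615, 0.789, -0.0, -0.001]
ft_force: [-0.2, 0.6, -0.7]
width: 0.0004
grip_force: 0.0
```

```bash
python3 go.py; python3 -c "
from h import *
j=r.camera('top')[:,:,::-1];i=r.camera('side')[:,:,::-1];cv2.imwrite('pics/top4.png',j);cv2.imwrite('pics/side4.png',i)
a=cv2.resize(i[250:384,270:400],(400,412),interpolation=2)
b=cv2.resize(j[110:240,310:440],(400,400),interpolation=2);b=cv2.copyMakeBorder(b,0,12,0,0,0)
cv2.imwrite('pics/v8.png',np.hstack([a,b]))"
```

```text
t 6.95 pos [ 0.5498 -0.3286  0.0093] yaw 104.2 tilt z [-0.001  0.    -1.   ] q [ 0.8   0.56 -0.44  1.59  0.26  1.05  0.54] F [-0.2  0.6 -0.7] w 0.0004
```

View pics/v8.png

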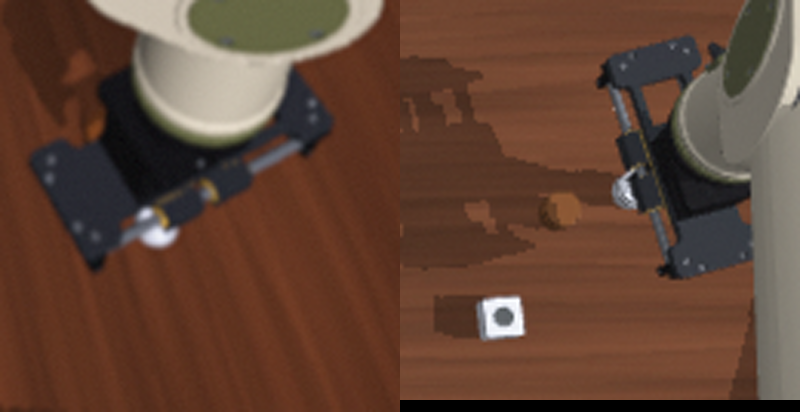

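```bash
python3 -c "
from h import *
from scipy.optimize import least_squares
T=lambda x,y:((x-400)/3.077+310,y/3.077+110)
S=lambda x,y:(x/3.077+270,y/3.077+250)
A=R.from_quat(r.read_state()['eef_rot']).as_matrix();tx=A[:,0]
ut=np.array(T(641,167));us=np.array(S(203,193))
f=lambda q:np.r_[proj('top',q[:3]+.03*tx)[0]-ut,proj('side',q[:3]-.03*tx)[0]-us]
s=least_squares(f,[.55,-.33,.1]);print(s.x,s.fun.round(1))
print('corner',tri(T(670,277),S(32,155)),tri(T(672,270),S(33,150)))
print('capsule vis',T(627,188),S(160,228),proj('top',[.549,-.329,.03]),proj('side',[.549,-.329,.03]))
P=[.5498,-.3286,.009]
for z in(.01,.08,.12,.14): print(z,proj('top',[P[0],P[1],z])-0, proj('side',[P[0],P[1],z]))
"
```

```text
[ 0.54900501 -0.32830662  0.12779516] [-0.   0.4  0.3 -0.1]
corner (array([ 0.45165508, -0.31243389,  0.13971021]), np.float64(0.0036042723399467656)) (array([ 0.45426323, -0.31191476,  0.14620932]), np.float64(0.0005385037049384701))
capsule vis (383.7731556711082, 171.09847253818654) (321.9987000324992, 324.09814754631134) [[387.20035817 169.89607032]] [[321.61732528 318.22442989]]
0.01 [[384.71434975 171.13666507]] [[320.7664957  321.27912742]]
0.08 [[393.2108707  165.56665145]] [[324.91746446 309.12783602]]
0.12 [[398.57120514 162.05260894]] [[327.55757281 301.39934473]]
0.14 [[401.40641742 160.19394571]] [[328.96072622 297.29183948]]
```

>>> arm_command:
  moves: [0,0,0.3,0,0,0,0.2,0,0,0,0,0]

```text
time: 7.3
ee_pos: [0.5499, -0.3287, 0.0046]
eef_rot: [0.615, 0.789, -0.0, -0.0]
ft_force: [0.0, -0.2, -0.6]
width: 0.0003
grip_force: 0.0
```

>>> arm_command:
  moves: [0,0,0.2,0,0,0,0.2,0,0,0,0,0]

```text
time: 7.55
ee_pos: [0.5505, -0.3289, 0.0021]
eef_rot: [0.615, 0.789, -0.0, 0.0]
ft_force: [-3.1, 2.3, 9.3]
width: 0.0005
grip_force: 4.9
```

>>> arm_command:
  moves: [0,0,0.2,0,0,0,0,0]

```text
time: 7.72
ee_pos: [0.5508, -0.329, 0.0021]
eef_rot: [0.615, 0.789, -0.0, 0.001]
ft_force: [-9.5, 4.5, 25.4]
width: 0.0002
grip_force: 12.9
```

>>> arm_command:
  moves: [0,0,0.2,0,0,0,0,0]

```text
time: 7.88
ee_pos: [0.5512, -0.3292, 0.002]
eef_rot: [0.615, 0.789, -0.0, 0.001]
ft_force: [-16.9, 7.7, 42.2]
width: 0.0001
grip_force: 21.0
```

>>> arm_command:
  moves: [0,0,-1,0,0,0,-1,0,0,0,-2,0,0,2.5,0,0,0,2.5,0,0,0,2,0,0,0,0,1.5,0,0,0,1,0,0,0,0.5,0,0,0,0.3,0,0,0,0,0]

```text
time: 8.8
ee_pos: [0.6167, -0.3123, 0.0032]
eef_rot: [0.615, 0.788, -0.0, -0.001]
ft_force: [0.5, 0.4, -0.0]
width: 0.0003
grip_force: 0.0
```

```bash
python3 go.py; python3 -c "
from h import *
i=r.camera('side')[:,:,::-1];cv2.imwrite('pics/side5.png',i)
for f in('pics/side0.png','pics/side5.png'):
    a=cv2.imread(f)[300:345,300:340].min(2).astype(float); m=a>130; y,x=np.nonzero(m); print(x.mean()+300,y.mean()+300,m.sum())"
```

```text
t 8.8 pos [ 0.6167 -0.3123  0.0032] yaw 104.1 tilt z [-0.002  0.    -1.   ] q [ 0.7   0.67 -0.43  1.43  0.29  1.1   0.47] F [ 0.5  0.4 -0. ] w 0.0003
321.4457831325301 320.00401606425703 249
320.34574468085106 320.968085106383 188
```

>>> arm_command:
  moves: [0,0,0.2,0,0,0,0.2,0,0,0,0,0]

```text
time: 9.1
ee_pos: [0.6179, -0.3118, 0.0002]
eef_rot: [0.615, 0.789, -0.0, 0.0]
ft_force: [-0.3, -0.1, -0.8]
width: 0.0004
grip_force: 0.0
```

>>> arm_command:
  moves: [0,0,0.2,0,0,0,0.2,0,0,0,0,0]

```text
time: 9.35
ee_pos: [0.6179, -0.3116, -0.0043]
eef_rot: [0.615, 0.789, -0.0, -0.0]
ft_force: [-0.0, 0.7, -0.8]
width: 0.0005
grip_force: 0.0
```

>>> arm_command:
  moves: [0,0,0.2,0,0,0,0.2,0,0,0,0,0]

```text
time: 9.6
ee_pos: [0.6178, -0.3116, -0.0084]
eef_rot: [0.615, 0.789, -0.0, -0.0]
ft_force: [0.2, 0.3, -0.3]
width: 0.0006
grip_force: 0.0
```

Contact with the capsule top (30 mm) came at reading 0.002, while bare bench still isn't touched at -0.008. So the true fingertip height is the reading plus about 28 mm. I'll correct for that, go back up, open and move over the capsule.

>>> arm_command:
  moves: [0,0,-2,0,0,0,-3,0,0,0,-1,0,0,-2,0,0,0,-2.5,0,0,0,-2.5,0,0,0,0,0,0,0,0,0,0,0,0,0,0,0,0,0,0,0,0,0,0]
  fingers: 100

```text
time: 10.52
ee_pos: [0.5512, -0.328, 0.0521]
eef_rot: [0.614, 0.789, 0.0, 0.0]
ft_force: [0.3, -0.3, 0.0]
width: 0.0657
grip_force: 0.0
```

```bash
python3 go.py ".549,-.3285,-.019"; python3 -c "
from h import *
i=r.camera('side')[:,:,::-1];cv2.imwrite('pics/side6.png',i)
for f in('pics/side1.png','pics/side6.png'):
    a=cv2.imread(f)[312:345,300:340].min(2).astype(float); m=a>130; y,x=np.nonzero(m); print(x.mean()+300,y.mean()+312,m.sum(),y.max()+312,x.min()+300)"
```

```text
t 10.5167 pos [ 0.5512 -0.328   0.0521] yaw 104.2 tilt z [ 0.001  0.    -1.   ] q [ 0.81  0.52 -0.45  1.55  0.24  1.13  0.55] F [ 0.3 -0.3  0. ] w 0.0657
tool cm [ 0.   -0.23  7.11]
321.4956521739131 320.1478260869565 230 329 315
322.98496240601503 322.85714285714283 133 329 315
```

>>> arm_command:
  moves: [0,-0.2,0,0,0,0,0,0,0,0,2,0,0,0,2,0,0,0,1.5,0,0,0,1,0,0,0,0.6,0,0,0,0,0]

```text
time: 11.23
ee_pos: [0.5477, -0.3289, -0.02]
eef_rot: [0.615, 0.789, -0.0, -0.001]
ft_force: [0.1, 0.4, 0.9]
width: 0.0872
grip_force: 0.0
```

>>> arm_command:
  moves: [0,0,0,0,0,0,0,0,0,0,0,0,0,0,0,0,0,0,0,0,0,0,0,0,0,0,0,0,0,0,0,0,0,0,0,0,0,0,0,0,0,0,0,0]
  fingers: 0
  squeeze: 20

```text
time: 12.15
ee_pos: [0.5483, -0.3292, -0.0188]
eef_rot: [0.615, 0.789, 0.0, 0.0]
ft_force: [0.2, -0.5, 0.5]
width: 0.0314
grip_force: 20.0
```

```bash
python3 go.py ".520,-.022,.08"
```

```text
t 12.15 pos [ 0.5483 -0.3292 -0.0188] yaw 104.2 tilt z [ 0. -0. -1.] q [ 0.8   0.59 -0.43  1.6   0.28  1.    0.53] F [ 0.2 -0.5  0.5] w 0.0314
tool cm [30.48  4.77 -9.88]
```

>>> arm_command:
  moves: [0,0,-3,0,0,0,-4,0,0,0,-3.9,-7.1,0,0,0,-7.1,0,0,0,-7.1,0,0,0,-7.1,0,0,0,-7.1,0,0,0,-7.1,0,0,0,-7.1,0,0,0,-7.1,0,0,0,-7.1,0,0,0,-7.1]

```text
time: 13.15
ee_pos: [0.5481, -0.3293, 0.0901]
eef_rot: [0.039, 0.999, -0.0, -0.0]
ft_force: [-0.7, 0.2, -0.8]
width: 0.0312
grip_force: 20.0
```

```bash
python3 go.py ".520,-.022,.09" ".520,-.022,-.011"
```

```text
t 13.15 pos [ 0.5481 -0.3293  0.0901] yaw 175.5 tilt z [-0. -0. -1.] q [ 0.98  0.53 -0.68  1.52  0.35  1.22  1.73] F [-0.7  0.2 -0.8] w 0.0312
tool cm [5.220e+00 3.042e+01 1.000e-02]
tool cm [ 5.21 30.42 10.11]
```

>>> arm_command:
  moves: [0.9,2.5,0,0,0.9,3.5,0,0,0.9,3.5,0,0,0.9,3.5,0,0,0.9,3.5,0,0,0.7,3.5,0,0,0,3.5,0,0,0,3.5,0,0,0,2.4,0,0,0,1,0,0,0,0,0,0,0,0,0,0]

```text
time: 14.15
ee_pos: [0.5221, -0.0228, 0.09]
eef_rot: [0.042, 0.999, -0.0, -0.0]
ft_force: [-0.8, -0.9, -0.2]
width: 0.0312
grip_force: 20.0
```

```bash
python3 go.py ".520,-.022,-.011"; python3 -c "
from h import *
j=r.camera('top')[:,:,::-1];i=r.camera('side')[:,:,::-1];cv2.imwrite('pics/top7.png',j);cv2.imwrite('pics/side7.png',i)
a=cv2.resize(i[120:260,210:350],(400,400),interpolation=2)
b=cv2.resize(j[90:230,210:350],(400,400),interpolation=2)
cv2.imwrite('pics/v9.png',np.hstack([a,b]))"
```

```text
t 14.15 pos [ 0.5221 -0.0228  0.09  ] yaw 175.2 tilt z [-0.    -0.001 -1.   ] q [ 0.71  0.31 -0.86  1.82  0.26  1.13  1.25] F [-0.8 -0.9 -0.2] w 0.0312
tool cm [ 0.22  0.07 10.1 ]
```

View pics/v9.png

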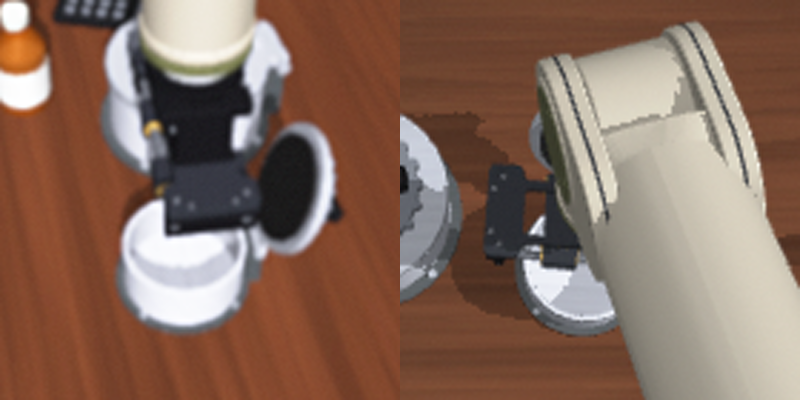

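The side view shows the gripper over the pot, clear of the lid on the right and the big pot behind. The top view shows a gap between the gripper's end at (485,210) and the decoy's edge at (460,220). Lowering now.

>>> arm_command:
  moves: [0.2,0,2,0,0,0,2.5,0,0,0,2.5,0,0,0,1.5,0,0,0,0.8,0,0,0,0.4,0,0,0,0,0]

```text
time: 14.83
ee_pos: [0.5201, -0.0226, -0.0071]
eef_rot: [0.043, 0.999, 0.0, -0.0]
ft_force: [0.2, 0.3, 0.1]
width: 0.0311
grip_force: 20.0
```

>>> arm_command:
  moves: [0,0,0.2,0,0,0,0,0]

```text
time: 15.0
ee_pos: [0.5208, -0.0222, -0.0081]
eef_rot: [0.043, 0.999, -0.0, 0.001]
ft_force: [-0.5, 0.3, -0.8]
width: 0.0314
grip_force: 20.0
```

>>> arm_command:
  moves: [0,0,0.2,0,0,0,0,0]

```text
time: 15.17
ee_pos: [0.5204, -0.022, -0.0105]
eef_rot: [0.042, 0.999, -0.0, 0.0]
ft_force: [-0.5, 0.7, 0.3]
width: 0.0312
grip_force: 20.0
```

>>> arm_command:
  moves: [0,0,0.1,0,0,0,0,0]

```text
time: 15.33
ee_pos: [0.5205, -0.0219, -0.011]
eef_rot: [0.042, 0.999, -0.0, 0.0]
ft_force: [-3.9, -0.9, 8.2]
width: 0.0312
grip_force: 20.0
```

Floor contact came at the expected height. I'll release with a small opening and retreat straight up.

>>> arm_command:
  moves: [0,0,0,0,0,0,0,0,0,0,0,0,0,0,0,0,0,0,0,0,0,0,-1,0,0,0,-2,0,0,0,-3,0,0,0,-4,0,0,0,-4,0]
  fingers: 54

```text
time: 16.17
ee_pos: [0.5194, -0.0212, 0.1299]
eef_rot: [0.042, 0.999, 0.0, -0.001]
ft_force: [1.4, -0.9, 0.1]
width: 0.0472
grip_force: 0.0
```

```bash
python3 go.py
cat > lid.py <<'E'
from fit import *
p=least_squares(res,[.515,-.02,0,1.8]).x
for a in(2.0,1.8,1.6,1.4,1.2,1.0,.8,.6,.4,.2,0):
    p[3]=a; h,o,_,n=lidframe(p)
    for nm,q in(("edge",h+.128*o+.007*n),("bartop",h+.068*o+.044*n)): print(a,nm,q.round(3),end=" ")
    print()
print(p)
E
python3 lid.py
```

```text
t 16.1667 pos [ 0.5194 -0.0212  0.1299] yaw 175.2 tilt z [-0.001  0.001 -1.   ] q [ 0.74  0.26 -0.88  1.78  0.21  1.2   1.28] F [ 1.4 -0.9  0.1] w 0.0472
2.0 edge [ 0.647 -0.026  0.171] 2.0 bartop [ 0.656 -0.027  0.102] 
1.8 edge [ 0.624 -0.024  0.181] 1.8 bartop [ 0.646 -0.026  0.114] 
1.6 edge [ 0.599 -0.022  0.186] 1.6 bartop [ 0.634 -0.025  0.125] 
1.4 edge [ 0.573 -0.019  0.185] 1.4 bartop [ 0.62  -0.023  0.132] 
1.2 edge [ 0.548 -0.017  0.18 ] 1.2 bartop [ 0.604 -0.022  0.137] 
1.0 edge [ 0.525 -0.015  0.169] 1.0 bartop [ 0.588 -0.021  0.139] 
0.8 edge [ 0.504 -0.013  0.155] 0.8 bartop [ 0.572 -0.019  0.137] 
0.6 edge [ 0.487 -0.012  0.136] 0.6 bartop [ 0.557 -0.018  0.133] 
0.4 edge [ 0.473 -0.01   0.114] 0.4 bartop [ 0.543 -0.017  0.125] 
0.2 edge [ 0.464 -0.01   0.09 ] 0.2 bartop [ 0.53  -0.015  0.115] 
0 edge [ 0.46  -0.009  0.065] 0 bartop [ 0.52  -0.015  0.102] 
[ 0.52014245 -0.01455767 -0.08833649  0.        ]
```

>>> arm_command:
  moves: [0,0.2,-3.5,0,0,0.2,-3.5,0,-4,0.2,0,0,-4,0,0,0,-4,0,0,0,-4,0,0,0,-1.5,0,0,0,0,0,2,0,0,0,2.5,0,0,0,2.5,0,0,0,0,0]
  fingers: 0

```text
time: 17.08
ee_pos: [0.6925, -0.0309, 0.1234]
eef_rot: [0.042, 0.999, -0.0, -0.004]
ft_force: [-0.2, -0.2, -0.6]
width: 0.0004
grip_force: 0.0
```

```bash
python3 go.py ".69,-.028,.127"; python3 -c "
from h import *
j=r.camera('top')[:,:,::-1];i=r.camera('side')[:,:,::-1];cv2.imwrite('pics/top8.png',j);cv2.imwrite('pics/side8.png',i)
a=cv2.resize(i[120:260,230:370],(400,400),interpolation=2)
b=cv2.resize(j[90:230,210:350],(400,400),interpolation=2)
cv2.imwrite('pics/v10.png',np.hstack([a,b]))"
```

```text
t 17.0833 pos [ 0.6925 -0.0309  0.1234] yaw 175.2 tilt z [-0.007  0.    -1.   ] q [ 0.48  0.65 -0.79  1.3   0.45  1.37  1.2 ] F [-0.2 -0.2 -0.6] w 0.0004
tool cm [ 0.27  0.27 -0.36]
```

View pics/v10.png

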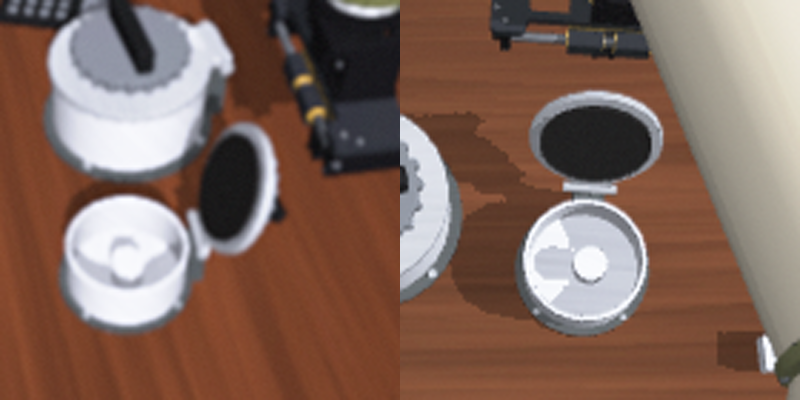

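The capsule stands upright in the pot (crop 128,258 / 590,263). The lid is untouched and the gripper is behind it. Now I push the lid over.

>>> arm_command:
  moves: [1.2,0,-0.4,0,1.3,0,-0.4,0,1.2,0,-0.3,0,1.2,0,-0.1,0,1.2,0,-0.1,0,1.2,0,-0.1,0,1.1,0,-0.1,0,0,0,0,0]

```text
time: 17.85
ee_pos: [0.6115, -0.0231, 0.1466]
eef_rot: [0.042, 0.999, -0.001, 0.002]
ft_force: [0.1, -0.2, 0.3]
width: 0.0004
grip_force: 0.0
```

```bash
python3 go.py ".608,-.0225,.14" ".585,-.0205,.144" ".539,-.017,.134" ".512,-.014,.127"
```

```text
t 17.85 pos [ 0.6115 -0.0231  0.1466] yaw 175.2 tilt z [ 0.004 -0.001 -1.   ] q [ 0.61  0.46 -0.86  1.53  0.36  1.31  1.2 ] F [ 0.1 -0.2  0.3] w 0.0004
tool cm [0.36 0.03 0.66]
tool cm [2.67 0.03 0.25]
tool cm [ 7.28 -0.    1.23]
tool cm [10.    0.07  1.92]
```

>>> arm_command:
  moves: [1.0,0,0,0,1.0,0,0.1,0,1.0,0,0.1,0]

```text
time: 18.1
ee_pos: [0.5828, -0.0209, 0.1433]
eef_rot: [0.042, 0.999, -0.0, 0.002]
ft_force: [2.3, -1.0, 1.3]
width: 0.0006
grip_force: 1.0
```

```bash
python3 go.py ".539,-.017,.134" ".512,-.014,.127";  python3 -c "
from fit import *
s=r.camera('side');p=least_squares(res,[.515,-.02,0,1.8]).x
hsv=cv2.cvtColor(s,cv2.COLOR_RGB2GRAY).astype(int)
for a in(1.1,1.2,1.3,1.4,1.5,2.0):
    p[3]=a;h,o,ey,n=lidframe(p)
    q=lambda rr:np.array([hsv[int(round(v)),int(round(u))] for u,v in proj('side',circ(h+.068*o-.001*n,rr,o,ey))[::30]])
    print(a,'rim',q(.056),'pad',q(.04))"
```

```text
t 18.1 pos [ 0.5828 -0.0209  0.1433] yaw 175.2 tilt z [ 0.004 -0.    -1.   ] q [ 0.66  0.4  -0.88  1.61  0.32  1.28  1.21] F [ 2.3 -1.   1.3] w 0.0006
tool cm [4.41 0.01 0.92]
tool cm [7.12 0.09 1.61]
1.1 rim [249 249 249 243  59  52  55 107 132 133 228  55 249] pad [115 248 248 149  63  59  69 192 228 192 238  54 115]
1.2 rim [243 246 210 164  54  40  50 108 106 220 218  81 243] pad [ 89 203 167 118  58  52  41  85 192 194 102  71  89]
1.3 rim [153 164 164  88  42  40  60 140 171  60  41  56 153] pad [ 54 120 101  66  39  45  51  46  53  40  47  47  54]
1.4 rim [148 140 140  86  41  81  60 140 177 202 247 214 148] pad [ 97 148 133 128  55  99 118 117 171 230 247 251  97]
1.5 rim [ 62  54  58  99  28 185 143 168 184 150 191 155  62] pad [ 38  55  52  43  92 203 202 232 229 231 223 190  38]
2.0 rim [ 48  55  57  86  26 248 239 119  85  80  84  83  48] pad [ 24  54  58  27  49 180 175 153  80  80  87  85  24]
```

>>> arm_command:
  moves: [1.5,0,0.2,0,1.5,0,0.3,0,1.4,0,0.4,0,1.4,0,0.3,0,1.3,0,0.4,0,1.1,0,0.9,0,1.1,0,1.0,0]

```text
time: 18.73
ee_pos: [0.4901, -0.0129, 0.1078]
eef_rot: [0.042, 0.999, -0.0, 0.002]
ft_force: [0.6, 0.9, 1.2]
width: 0.0003
grip_force: 0.5
```

```bash
python3 go.py ".475,-.0105,.086" ".466,-.01,.062" ".461,-.01,.04"
```

```text
t 18.7333 pos [ 0.4901 -0.0129  0.1078] yaw 175.2 tilt z [ 0.003 -0.001 -1.   ] q [ 0.8   0.21 -0.94  1.88  0.19  1.14  1.27] F [0.6 0.9 1.2] w 0.0003
tool cm [1.53 0.12 2.17]
tool cm [2.44 0.09 4.57]
tool cm [2.94 0.05 6.77]
```

>>> arm_command:
  moves: [0.8,0.1,1.1,0,0.7,0,1.1,0,0.5,0,1.2,0,0.4,0,1.2,0,0.2,0,1.0,0,0.2,0,0.9,0,0,0,0,0]

```text
time: 19.32
ee_pos: [0.4605, -0.0096, 0.0402]
eef_rot: [0.042, 0.999, 0.0, -0.001]
ft_force: [-1.0, -0.1, 0.1]
width: 0.0002
grip_force: 0.0
```

```bash
python3 go.py ".461,-.01,.037"
```

```text
t 19.3167 pos [ 0.4605 -0.0096  0.0402] yaw 175.2 tilt z [-0.001  0.    -1.   ] q [ 0.78  0.24 -0.93  2.01  0.23  0.99  1.23] F [-1.  -0.1  0.1] w 0.0002
tool cm [-0.05 -0.04  0.32]
```

>>> arm_command:
  moves: [0,0,0.2,0,0,0,0.2,0,0,0,0,0]

```text
time: 19.57
ee_pos: [0.4614, -0.0097, 0.0373]
eef_rot: [0.042, 0.999, 0.0, 0.0]
ft_force: [-0.3, -0.2, 0.2]
width: 0.0004
grip_force: 0.0
```

>>> arm_command:
  moves: [0,0,0.2,0,0,0,0,0]

```text
time: 19.73
ee_pos: [0.4616, -0.0097, 0.0365]
eef_rot: [0.042, 0.999, -0.0, 0.0]
ft_force: [-6.6, 0.3, 18.9]
width: 0.0005
grip_force: 9.5
```

The lid is home: the tip is at about 0.065 m with 19 N. I'll back away and measure the bar's angle numerically.

>>> arm_command:
  moves: [0,0,-3,0,0,0,-4,0,0,0,-4,0,0,-4,0,0,0,-4,0,0,0,-4,0,0,0,-4,0,0,0,-2,0,0,0,0,0,0]
  fingers: 100

```text
time: 20.48
ee_pos: [0.4445, -0.1945, 0.1451]
eef_rot: [0.046, 0.999, -0.0, -0.0]
ft_force: [0.1, 0.6, -0.5]
width: 0.0523
grip_force: 0.0
```

```bash
cat > bar.py <<'E'
from fit import *
p=least_squares(res,[.515,-.02,0,1.8]).x; c0=p[:2]
s=r.camera("side"); cv2.imwrite("pics/side_bar.png",s[:,:,::-1])
# rectify plane z into a metric patch (1 mm px) about the pot centre
def patch(im,cm,z,half=70):
    g=np.arange(-half,half+1)/1000; X,Y=np.meshgrid(c0[0]+g,c0[1]+g,indexing="ij")
    uv=proj(cm,np.c_[X.ravel(),Y.ravel(),np.full(X.size,z)]).astype(np.float32)
    return cv2.remap(im,uv[:,0].reshape(X.shape),uv[:,1].reshape(X.shape),cv2.INTER_LINEAR)
P=patch(s,"side",.101); g=P.max(2)
m=((g<75)).astype(np.uint8)
n,lab,st,ce=cv2.connectedComponentsWithStats(m)
for k in range(1,n):
    if st[k,4]<150: continue
    x,y=np.nonzero(lab==k); pts=np.c_[x,y]-70.; C=np.cov(pts.T); w,V=np.linalg.eigh(C)
    d=V[:,1]; print("area",st[k,4],"centre mm",pts.mean(0).round(1),"len",(4*np.sqrt(w)).round(1),"bar yaw",np.degrees(np.arctan2(d[1],d[0]))%180, cv2.minAreaRect(pts.astype(np.float32)))
print("pot yaw+90",90+np.degrees(p[2]))
E
python3 bar.py; python3 go.py
```

```text
area 5586 centre mm [-27.6 -37. ] len [ 75.1 106.9] bar yaw 0.5869997988443174 ((-23.5, -29.5), (81.0, 93.0), 90.0)
pot yaw+90 84.93869173697367
t 20.5333 pos [ 0.4452 -0.1914  0.1451] yaw 174.9 tilt z [-0.  0. -1.] q [ 1.07  0.12 -0.8   1.85  0.1   1.2   1.72] F [ 0.5  1.8 -0.7] w 0.0564
```

```bash
sed -i 's/r.camera("side")/r.camera("top")/; s/patch(s,"side"/patch(s,"top"/; s/side_bar/top_bar/' bar.py; python3 bar.py; python3 -c "
import cv2;P=cv2.imread('pics/top_bar.png')
print(cv2.resize(cv2.cvtColor(P,6)[150:215:3,240:306:3],None,fx=1,fy=1))"
```

```text
area 179 centre mm [-29.9  61.9] len [12.9 57.5] bar yaw 8.979668572800506 ((-28.330242156982422, 63.917259216308594), (54.91682052612305, 14.46570873260498), 10.885526657104492)
area 1171 centre mm [-2.  0.] len [19.1 81.1] bar yaw 72.16548507294377 ((-1.9746713638305664, 0.15102767944335938), (71.77262878417969, 17.542495727539062), 72.34988403320312)
pot yaw+90 84.93869173697367
[[ 84  84  84  85  87  85  87  87  87  87  89  86  86  87  87  87  85  87
   86  87  85  86]
 [ 81  79  80  81  82  84  81  81  83 112 179 186 134 118 116  89  90  89
   90  88  88  88]
 [ 65  65  65  65  65  64  66  62  83 106 202 202 202 202 206 173  85  86
   84  85  84  83]
 [ 65  64  64  65  65  66  63  65  65 138 207 219 235 221 210  91  90  88
   89  90  89  87]
 [ 60  59  60  59  59  59  59 133 204 153 211 198 201 199 205 207 108  84
   86  84  87  86]
 [ 59  60  60  59  58  57 147 149 146 138 139 138 140 140 181 199 203 137
   78  79  81  79]
 [ 64  64  63  62  62  75 147 147 138 139 137 140 141 139 139 139 180 202
   93  80  81  80]
 [ 61  61  62  62  60 146 148 119 103 136 139 138 139 138 140 13
[... 631 characters left out ...]
2 103 102 104 104 103 204 206
  106  79  80  79]
 [ 57  58  58  60  59  75 111 152 152 151  90 132 116 114 148 148 151 117
   88  87  85  84]
 [ 62  62  62  61  62  66 116  97 153 154 154 153 151 151 150 150  94  97
   80  79  74  73]
 [ 61  60  60  60  64  64  69  74 107 106 140 146 149 146 118  99 191  78
   77  76  76  77]
 [ 63  60  61  60  84  84  84  56  97 100 101 116 117  98 100  90  79  80
   80  80  78  80]
 [ 84  84  85  84  85  85  84  86  84  85  69  85  76  83  83  83  84  83
   83  82  83  82]
 [ 82  80  80  81  81  81  82  82  81  82  81  81  81  80  81  81  81  79
   73  76  73  74]
 [ 73  73  74  74  73  74  76  75  75  77  76  77  76  75  75  78  79  77
   79  79  79  80]]
```

The bar's yaw is 72.3°, with its length and centre as expected, so the cap angle is about 0.22 rad. About 113° remain. I'll align the gripper and move over the bar.

>>> arm_command:
  moves: [0,0,0,7.1,0,0,0,7.1,0,0,0,7.1,0,0,0,7.1,0,0,0,7.1,0,0,0,7.1,0,0,0,7.1,0,0,0,7.1,0,0,0,7.1,0,0,0,7.1,0,0,0,7.1,0,0,0,7.1]

```text
time: 21.58
ee_pos: [0.4463, -0.1873, 0.1454]
eef_rot: [0.709, 0.706, 0.0, 0.0]
ft_force: [-0.1, 0.2, 0.0]
width: 0.0873
grip_force: 0.0
```

```bash
python3 go.py ".5195,-.0146,.145"
```

```text
t 21.5833 pos [ 0.4463 -0.1873  0.1454] yaw 89.8 tilt z [ 0. -0. -1.] q [ 0.97  0.11 -0.7   1.86  0.08  1.2   0.24] F [-0.1  0.2  0. ] w 0.0873
tool cm [17.3   7.25  0.04]
```

>>> arm_command:
  moves: [3.4,1.4,0,0,3.5,1.5,0,0,3.5,1.5,0,0,3.5,1.5,0,0,2.4,0.9,0,0,1,0.4,0,0,0,0,0,6,0,0,0,6,0,0,0,5.5,0,0,0,0]

```text
time: 22.42
ee_pos: [0.5178, -0.0142, 0.1454]
eef_rot: [0.807, 0.59, 0.0, 0.0]
ft_force: [-0.8, -1.2, -0.2]
width: 0.0871
grip_force: 0.0
```

```bash
python3 go.py ".5195,-.0146,.056"
```

```text
t 22.4167 pos [ 0.5178 -0.0142  0.1454] yaw 72.4 tilt z [ 0.  0. -1.] q [ 0.66  0.21 -0.8   1.77  0.16  1.22 -0.49] F [-0.8 -1.2 -0.2] w 0.0871
tool cm [0.01 0.17 8.94]
```

>>> arm_command:
  moves: [0,0.2,2,0,0,0,2.5,0,0,0,2,0,0,0,1,0,0,0,0.8,0,0,0,0.4,0,0,0,0,0]

```text
time: 23.0
ee_pos: [0.5198, -0.0164, 0.0581]
eef_rot: [0.806, 0.592, 0.0, -0.0]
ft_force: [0.3, 0.9, 0.9]
width: 0.0873
grip_force: 0.0
```

>>> arm_command:
  moves: [0,0,0,0,0,0,0,0,0,0,0,0,0,0,0,0,0,0,0,0,0,0,0,0,0,0,0,0,0,0,0,0,0,0,0,0,0,0,0,0,0,0,0,0,0,0,0,0]
  fingers: 0
  squeeze: 30

```text
time: 24.0
ee_pos: [0.5205, -0.0169, 0.0583]
eef_rot: [0.807, 0.591, 0.001, 0.001]
ft_force: [14.8, -4.3, -6.2]
width: 0.0149
grip_force: 8.0
```

>>> arm_command:
  moves: [0,0,0,0,0,0,0,0,0,0,0,0]

```text
time: 24.25
ee_pos: [0.5213, -0.0172, 0.0584]
eef_rot: [0.807, 0.591, 0.001, 0.001]
ft_force: [6.9, -1.6, -4.6]
width: 0.0137
grip_force: 30.0
```

```bash
python3 go.py ".5195,-.0146,.056"; python3 -c "
from h import *
s=r.read_state();A=R.from_quat(s['eef_rot']).as_matrix();print('F tool',A.T@s['ft_force'],'M',s['torque'],'grip',s['grip_force'])"
```

```text
t 24.25 pos [ 0.5213 -0.0172  0.0584] yaw 72.4 tilt z [ 0.003 -0.    -1.   ] q [ 0.62  0.32 -0.77  1.86  0.26  1.06 -0.56] F [ 6.9 -1.6 -4.6] w 0.0137
tool cm [ 0.19 -0.25  0.24]
F tool [0.54662227 7.08171321 4.61934031] M [-0.264976   -1.52922405 -0.0463136 ] grip 29.981226325035095
```

>>> arm_command:
  moves: [0.2,0,0,0,0,0,0.02,5,0,0,0.02,7,0,0,0.02,7,0,0,0.02,7,0,0,0.02,7]

```text
time: 24.75
ee_pos: [0.5206, -0.0166, 0.0572]
eef_rot: [0.943, 0.334, -0.0, 0.001]
ft_force: [0.8, -5.8, -1.5]
width: 0.0135
grip_force: 30.0
```

```bash
python3 go.py; python3 -c "
from h import *
s=r.read_state();A=R.from_quat(s['eef_rot']).as_matrix();print('F tool',A.T@s['ft_force'],'M',s['torque'],'grip',s['grip_force'])"
```

```text
t 24.75 pos [ 0.5206 -0.0166  0.0572] yaw 39.0 tilt z [ 0.    -0.002 -1.   ] q [ 0.54  0.3  -0.68  1.86  0.22  1.05 -1.12] F [ 0.8 -5.8 -1.5] w 0.0135
F tool [-3.00490257  5.04270258  1.53791787] M [-1.04193697 -0.17332253  0.15645965] grip 29.994444251060486
```

>>> arm_command:
  moves: [0,0,0.02,7,0,0,0.02,7,0,0,0.02,7,0,0,0.02,7,0,0,0.02,7,0,0,0.02,7,0,0,0.02,7,0,0,0,0]

```text
time: 25.42
ee_pos: [0.5203, -0.0154, 0.0556]
eef_rot: [0.996, -0.086, -0.0, 0.0]
ft_force: [0.8, -2.2, -0.9]
width: 0.0136
grip_force: 30.0
```

```bash
python3 go.py; python3 -c "
from h import *
s=r.read_state();A=R.from_quat(s['eef_rot']).as_matrix();print('F tool',A.T@s['ft_force'],'M',s['torque'],'grip',s['grip_force'])"
```

```text
t 25.4167 pos [ 0.5203 -0.0154  0.0556] yaw -9.9 tilt z [-0.    -0.001 -1.   ] q [ 0.43  0.28 -0.55  1.87  0.17  1.04 -1.93] F [ 0.8 -2.2 -0.9] w 0.0136
F tool [1.17052226 2.03698921 0.8857773 ] M [-0.38888291 -0.16220727 -0.11548116] grip 29.99363601207733
```

82° has been turned, and about 31° remains. To stay well inside the last joint's range I'll regrasp half a turn back.

>>> arm_command:
  moves: [0,0,0,0,0,0,0,0,0,0,0,0,0,0,0,0,0,0,-2,0,0,0,-4,0,0,0,0,-7.1,0,0,0,-7.1,0,0,0,-7.1,0,0,0,-7.1,0,0,0,-7.1]
  fingers: 50

```text
time: 26.33
ee_pos: [0.5204, -0.0147, 0.1159]
eef_rot: [0.974, 0.228, 0.0, 0.0]
ft_force: [-0.0, -0.2, 0.5]
width: 0.0438
grip_force: 0.0
```

>>> arm_command:
  moves: [0,0,0,-7.1,0,0,0,-7.1,0,0,0,-7.1,0,0,0,-7.1,0,0,0,-7.1,0,0,0,-7.1,0,0,0,-7.1,0,0,0,-7.1,0,0,0,-7.1,0,0,0,-7.1,0,0,0,-7.1,0,0,0,-7.1]

```text
time: 27.33
ee_pos: [0.5204, -0.0147, 0.1158]
eef_rot: [0.562, 0.827, 0.0, 0.0]
ft_force: [-1.3, 0.1, 0.5]
width: 0.0434
grip_force: 0.0
```

>>> arm_command:
  moves: [0,0,0,-7.1,0,0,0,-7.1,0,0,0,-7.1,0,0,0,-7.1,0,0,0,-7.1,0,0,0,-7.1,0,0,0,-7.1,0,0,0,-7.1,0,0,0,-2,0,0,0,0]

```text
time: 28.17
ee_pos: [0.5204, -0.0148, 0.1158]
eef_rot: [0.086, 0.996, 0.0, 0.0]
ft_force: [-0.0, 0.3, -0.1]
width: 0.0431
grip_force: 0.0
```

```bash
python3 go.py ".5203,-.0150,.0556"
```

```text
t 28.1667 pos [ 0.5204 -0.0148  0.1158] yaw 170.1 tilt z [ 0.  0. -1.] q [ 0.8   0.3  -0.98  1.8   0.27  1.18  1.13] F [-0.   0.3 -0.1] w 0.0431
tool cm [ 0.01 -0.02  6.02]
```

>>> arm_command:
  moves: [0,0,2,0,0,0,2,0,0,0,1.3,0,0,0,0.7,0,0,0,0,0]

```text
time: 28.58
ee_pos: [0.5195, -0.0147, 0.0545]
eef_rot: [0.088, 0.996, 0.0, -0.001]
ft_force: [-0.1, 0.5, 0.8]
width: 0.0435
grip_force: 0.0
```

>>> arm_command:
  moves: [0,0,0,0,0,0,0,0,0,0,0,0,0,0,0,0,0,0,0,0,0,0,0,0,0,0,0,0,0,0,0,0]
  fingers: 0
  squeeze: 40

```text
time: 29.25
ee_pos: [0.5206, -0.0154, 0.0561]
eef_rot: [0.088, 0.996, -0.0, 0.0]
ft_force: [-1.6, -3.7, 5.4]
width: 0.0139
grip_force: 40.0
```

>>> arm_command:
  moves: [0,0,0.03,6,0,0,0.03,7,0,0,0.03,7,0,0,0.02,6,0,0,0,0]

```text
time: 29.67
ee_pos: [0.5208, -0.0149, 0.0552]
eef_rot: [0.313, 0.95, -0.0, 0.001]
ft_force: [-0.9, -2.2, 6.3]
width: 0.0133
grip_force: 40.0
```

```bash
python3 go.py; python3 -c "
from h import *
s=r.read_state();A=R.from_quat(s['eef_rot']).as_matrix();print('F tool',A.T@s['ft_force'],'M',s['torque'],'grip',s['grip_force'])"
```

```text
t 29.6667 pos [ 0.5208 -0.0149  0.0552] yaw 143.6 tilt z [ 0.001 -0.001 -1.   ] q [ 0.68  0.35 -0.85  1.86  0.3   1.06  0.64] F [-0.9 -2.2  6.3] w 0.0133
F tool [-0.5779944  -2.30172423 -6.27092831] M [-0.20193047  0.06131532 -0.10229361] grip 40.014331340789795
```

>>> arm_command:
  moves: [0,0,0.02,3,0,0,0,0]

```text
time: 29.83
ee_pos: [0.5209, -0.0148, 0.0551]
eef_rot: [0.336, 0.942, -0.0, 0.001]
ft_force: [-1.4, -2.2, 6.9]
width: 0.0135
grip_force: 40.0
```

```bash
echo 'from h import *
s=r.read_state();A=R.from_quat(s["eef_rot"]).as_matrix();print("M",np.round(s["torque"],2),"F",np.round(s["ft_force"],1),"yaw",np.degrees(np.arctan2(A[1,0],A[0,0])))'>m.py; python3 m.py
```

```text
M [-0.28  0.2  -0.01] F [-1.4 -2.2  6.9] yaw 140.78582946819577
```

>>> arm_command:
  moves: [0,0,0,3,0,0,0,0]

```text
time: 30.0
ee_pos: [0.5209, -0.0148, 0.055]
eef_rot: [0.36, 0.933, 0.0, 0.001]
ft_force: [-1.0, -1.3, 6.0]
width: 0.0137
grip_force: 40.1
```

```bash
python3 m.py
```

```text
M [-0.23  0.1   0.32] F [-1.  -1.3  6. ] yaw 137.80934766345302
```

>>> arm_command:
  moves: [0,0,0,3,0,0,0,0]

```text
time: 30.17
ee_pos: [0.5209, -0.0147, 0.055]
eef_rot: [0.384, 0.923, -0.0, 0.001]
ft_force: [-0.5, -1.8, 6.1]
width: 0.0141
grip_force: 41.4
```

```bash
python3 m.py
```

```text
M [-0.39  0.02  0.88] F [-0.5 -1.8  6.1] yaw 134.87347383217624
```

The moment rises sharply (0.32 then 0.88 N m) at yaw -42°, which matches the predicted stop. I'll release, withdraw and check.

>>> arm_command:
  moves: [0,0,0,0,0,0,0,0,0,0,0,0,0,0,0,0,0,0,-2,0,0,0,-4,0,0,0,-4,0,-1.3,-3.5,0,0,-1.3,-3.5,0,0,-1.3,-3.5,0,0,-1.3,-3.5,0,0,-1.3,-3.5,0,0]
  fingers: 50

```text
time: 31.17
ee_pos: [0.4414, -0.1858, 0.1545]
eef_rot: [0.383, 0.924, -0.0, 0.0]
ft_force: [1.2, -0.9, 0.2]
width: 0.0434
grip_force: 0.0
```

```bash
sed -i 's/"top",.101/"top",.098/' bar.py; python3 bar.py; python3 go.py
python3 - <<'E'
from fit import *
t=r.camera("top"); 
# lid rim check: bright-disc outline at z=.065 vs shut model, + neighbours' motion since the start
p=least_squares(res,[.515,-.02,0,1.8]).x; g=cv2.cvtColor(t,cv2.COLOR_RGB2GRAY); g0=cv2.cvtColor(cv2.imread("pics/top0.png"),cv2.COLOR_BGR2GRAY)
c=np.array([p[0],p[1],.065])
for a in(.0,.03,.06):
    p[3]=a;h,o,ey,n=lidframe(p);out=[]
    for rr in(.056,.064): out.append([int(g[int(round(v)),int(round(u))]) for u,v in proj("top",circ(h+.068*o+.007*n,rr,o,ey))[::40]])
    print(a,out)
for nm,(x0,x1,y0,y1) in dict(holder=(330,358,203,223),bottle=(150,184,208,240),calc=(98,152,146,210),brown=(355,371,170,186),decoy=(160,234,115,200)).items():
    d=cv2.absdiff(g[y0:y1,x0:x1],g0[y0:y1,x0:x1]); sh,resp=cv2.phaseCorrelate(np.float32(g0[y0:y1,x0:x1]),np.float32(g[y0:y1,x0:x1])); print(nm,"mean diff",d.mean().round(1),"shift",np.round(sh,2))
E
```

```text
area 243 centre mm [-28.5  62.2] len [13.4 55. ] bar yaw 8.48043888414739 ((-27.330354690551758, 64.0508804321289), (56.88313293457031, 14.906791687011719), 10.684913635253906)
area 1061 centre mm [-2.   0.7] len [16.9 83. ] bar yaw 139.0392927221068 ((-1.5975780487060547, 0.4676799774169922), (15.442267417907715, 73.33314514160156), 49.28915786743164)
pot yaw+90 84.93869173697367
t 31.2167 pos [ 0.438  -0.1934  0.1541] yaw 134.5 tilt z [-0.002 -0.002 -1.   ] q [ 1.03  0.09 -0.74  1.86  0.07  1.22  1.05] F [-2.1 -7.8 -0.5] w 0.0432
0.0 [[143, 149, 145, 151, 203, 204, 202, 199, 205, 143], [115, 99, 68, 60, 64, 96, 83, 79, 101, 115]]
0.03 [[196, 149, 145, 151, 203, 204, 202, 199, 204, 196], [111, 99, 68, 57, 64, 96, 83, 75, 101, 111]]
0.06 [[196, 149, 145, 151, 203, 204, 198, 199, 204, 196], [111, 104, 68, 57, 64, 96, 83, 75, 99, 111]]
holder mean diff 3.5 shift [-0.06 -0.13]
bottle mean diff 4.7 shift [0.06 0.05]
calc mean diff 7.5 shift [ 0.06 -0.09]
brown mean diff 26.0 shift [6.6  2.94]
decoy mean diff 13.7 shift [ 0.56 -0.04]
```

The bar yaw is 139°, which gives a cap angle of 2.2 rad (tight), and the lid outline matches shut. I'll raise the arm clear and do a final check of the force and the brown look-alike.

>>> arm_command:
  moves: [0,0,-3,0,0,0,-3,0,0,0,0,0,0,0,0,0,0,0,0,0]

```text
time: 31.68
ee_pos: [0.4424, -0.1841, 0.2139]
eef_rot: [0.383, 0.924, -0.0, -0.0]
ft_force: [0.4, -0.9, 0.2]
width: 0.0432
grip_force: 0.0
```

```bash
python3 go.py
python3 - <<'E'
from h import *
for n,(x0,x1,y0,y1) in(("side",(294,314,282,302)),("top",(353,373,168,188))):
    b=[r.camera(n),cv2.imread(f"pics/{n}0.png")[:,:,::-1],cv2.imread(f"pics/{n}7.png")[:,:,::-1]]
    for im in b:
        h=cv2.cvtColor(np.ascontiguousarray(im[y0:y1,x0:x1]),cv2.COLOR_RGB2HSV); m=(h[...,2]>100)&(h[...,1]>150); y,x=np.nonzero(m); print(n,m.sum(),x.mean().round(1) if m.any() else 0,y.mean().round(1) if m.any() else 0)
E
```

```text
t 31.6833 pos [ 0.4424 -0.1841  0.2139] yaw 135.0 tilt z [-0.  0. -1.] q [ 1.04  0.04 -0.75  1.77  0.03  1.34  1.07] F [ 0.4 -0.9  0.2] w 0.0432
side 324 10.5 10.6
side 320 10.6 10.6
side 346 10.2 10.4
top 0 0 0
top 105 9.7 9.0
top 107 9.9 9.0
```

```bash
python3 -c "
from bench import r
print(r.close_job())"
```

```text
the job is handed in; nothing more can be done
None
```

The job is handed in at about 32 s: the capsule stands upright in the pot, the lid is shut flat, and the cap is turned clockwise to its stop (about 2.2 rad); the holder, bottle and calculator have not moved in the final image.

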